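Clamp the glued toy roundhouse in the one-hand ratchet press

TASK

The wooden roundhouse has just been glued. First push the press's cradle, by its yellow post, all the way to the red stop so that the roundhouse stands in front of the jaw; then pump the orange trigger towards the black handle until the blue sprung pad presses the roundhouse snugly against the cradle's fence, with the pad's spring pushed in about half way (not bottomed, which crushes the joint). Work the jaw only with the trigger, do not touch the jaw or the roundhouse themselves, leave the loose toys and glue bottle around it where they stand, and finish while still holding the trigger squeezed against the spring.

Things in the scene. Friction and masses are not known exactly. Their poses are not given: they have to be found in the camera images.
- cradle_seat (a point): Point on the fixed press, in line with the jaw, on top of the cradle floor (30 mm above the table) where the middle of the roundhouse will be once the cradle is at the stop. Its axes are the press's: x is the cradle's sliding direction (towards the red stop), y is the direction in which the jaw advances, z up. The press is fixed to the table. The jaw's line is x = 0 here; the fence's face is at y = +35 mm when the cradle is at the stop.
- post (a point): Middle of the gripping length of the yellow upright post on the cradle: round, 20 mm in diameter, from 30 to 110 mm above the table; this point is 80 mm above the table and rides with the cradle. It is 75 mm from the cradle's middle, on the side away from the red stop.
- cradle (a joint): Slide of the cradle along the press's +x: 0 = far end (where it starts), 0.080 m = against the red stop. Friction about 3 N; it stays where it is left. The cradle is a 100 x 86 mm plywood tray with low end lips and a fence 55 mm high along its +y side.
- roundhouse_center (a point): Centre of the loose wooden roundhouse (80 x 70 mm on plan, 72 mm tall, about 0.24 kg, light wood with a green roof), 36 mm above the cradle floor. It stands in the cradle, a few millimetres clear of the fence; axes as the press's at the start. It is 70 mm wide along the press's y.
- trigger_grip (a point): Point in the orange trigger at the height to squeeze it, 50 mm above its pivot, 162 mm above the table. At rest it lies at (0, -140 mm) in the axes of cradle_seat. The trigger is upright at rest, 20 mm wide (x) and 12 mm thick (y), from 115 to 190 mm above the table; its outer face looks to +y. Pushing it towards -y works the jaw; a spring brings it back.
- trigger (a joint): Angle: 0 = at rest, 0.28 rad = fully squeezed (grip point 14 mm nearer the handle, 4 mm of gap left). A full stroke advances the jaw about 10 mm, in proportion after the first 1-2 mm, in which the ratchet bites; letting it back leaves the jaw there. Force at the grip point: return spring 3 N at rest to 5 N squeezed, jaw friction 2 N, and about 0.8 N per newton of pad force.
- handle_grip (a point): Point in the fixed black handle behind the trigger, at the same height of 162 mm: 26 mm wide (x), 18 mm thick (y), from 110 to 192 mm above the table, at (0, -173 mm) in the axes of cradle_seat. With the trigger fully squeezed, handle and trigger together are 34 mm thick, at rest 48 mm; fingers that straddle them are free from 143 mm above the table upwards.
- jaw (a joint): Advance of the steel jaw on its rod along the press's +y, 0 to 0.078 m. It ratchets: forward only. With the pad's spring out, the pad's face is at y = -85 mm + this value in the axes of cradle_seat.
- pad_face (a point): Centre of the pressing face of the blue pad (40 mm wide, 40 mm high), 54 mm above the table; the face looks to the press's +y.
- pad (a joint): How far the blue pad is pushed in against its spring: 0 = out, 0.014 m = bottomed. The spring gives 1.2 N per mm. It goes in 1 to 3 mm while the jaw shoves the roundhouse across to the fence, and further once it is seated.
- tanker: Bystander: red metal tanker car, 110 mm long, 68 mm tall; origin under its centre.
- tree: Bystander: green silicone tree, 68 mm across, 118 mm tall; origin under its centre.
- glue: Bystander: white glue bottle, 44 mm across, 120 mm tall; origin under its centre.
- engine: Bystander: blue wooden toy engine, 100 mm long, 80 mm tall; origin under its centre.
Mind the look-alikes: they are no part of the job. Of the things like the part that bears roundhouse_center, leave any that is purple; of the rest the smaller one is meant.

How it is judged:
By the outcome, as a careful person would: the job done as asked, in the order asked, and still so for the second after the job is handed in, while the arm keeps its last pose, push and grip.
It also fails if it takes over 72 s, if anything falls off the work surface, if the arm or the gripper's body presses on something with over 40 N, if the wrist force passes 120 N, or if a joint passes its speed limit or range.

ROBOT

A 6-joint arm with a two-finger parallel gripper is mounted at the origin on the work surface. World frame = base frame: x ahead of the robot, y to its left, z up, the work surface at z = 0. Lengths are in m, angles in degrees, forces in N, time in s.
With the tool pointing down it reaches from about 0.35 to 0.875 m from the base axis. Payload 4.2 kg.
Tool frame: the origin (TCP) lies at the centre of the arm's flange, where the gripper is bolted on; the fingertips stand 182 mm ahead of it and the grasp point (between the pads) lies 164 mm ahead of it (r.nose_length is the distance from the TCP to the fingertips, in m); z points along the fingers, y is the line along which they close (so a half turn about z gives the same grasp; the last joint's range is limited). The gripper opens to 87 mm and grips with 3 to 60 N. Pads are 19 mm wide; open, the fingers measure 117 mm over their backs; the gripper's body (75 mm by 190 mm) begins 51 mm behind the grasp point.
Start: joints at [-53.251, 22.042, 0.453, 0, -68.411, -14.817], TCP at [0.233, -0.58, 0.405] pointing down, gripper open.
Joint ranges: [-179.83, 179.83], [-69.29, 118.12], [-61.27, 80.66], [-181.25, 117.63], [-171.15, -9.14], [-177.46, 177.46]. Speed limits (degrees/s): [159.86, 159.86, 180, 180, 180, 180].

INTERFACE

Orientations are given as a 3x3 rotation matrix whose columns are the frame's x, y, z axes.
In Python, from station import r, vision gives the robot as it stands. The module is installed in compiled form; this text tells all that it offers.
- The arm moves only by the shell command python3 -m creep 'ROWS'. ROWS is JSON, a list of rows, each a list of 7 numbers: the opening, from -1 (shut) to 1 (fully open), then the shift along the tool's x, y, z in mm, then the turn, a rotation vector about the tool's x, y, z in degrees. A call has 1 to 8 rows; each row is the pose to reach, as a shift and turn from the pose commanded when the call began, along the tool's axes at that moment; what a row does not reach only later rows make up. A row lasts 1/12 s, in which the tool goes at most 41.7 mm and 7.16 degrees, less where a joint would pass 70% of its speed; a pose out of reach is approached as far as the arm can. A call with a gripper value outside its range is refused whole. The fingers move at their own pace and stop on an object; the grip force is fixed at half the most. Time passes only in rows, so rows that repeat a pose let the fingers close. It gives the time, the measured TCP pose, the force, the opening and the grip force at its end, in the units of the state.
- r.sense(): the state, without advancing time (a new reading comes with each control period).
- vision.capture(name): name is "scene" or "top" or "wrist"; returns (picture, depth): 400x640x3 uint8, red, green, blue; 400x640 float32, m along the optical axis (not along the pixel's ray), 0 where there is no reading.
- vision.camera_model(name): a dict with "vertical_fov" (degrees; the focal length in pixels is half the picture's height over the tangent of half this angle, whatever the lens; pixels are square), "cx", "cy" (the principal point, pixels), "extrinsics" (4x4, takes a point from camera to world coordinates); the wrist camera has in their place "mount" (4x4, takes a point from camera to tool coordinates, whose origin is the TCP and whose axes are the flange's). Camera axes: x right, y down, z forward; pixel columns grow to the right and rows downward; lengths in m; the calibration is good to about 2 mm. A picture is of the moment at which its call begins: read the wrist's pose just before it. camera_model takes no time and is no camera call.
- r.finish_job(): hands the job in; it is judged then, once.
Trained networks look in the newest picture that a camera, given by its name, has taken for a name from the list of things; names that differ only in an ending like _2 or _b are one class to them, and where a whole thing is asked for, a point or a joint stands for the part that bears it (a point fixed in the world has none). Each returns a list of dicts, best first, with "conf" (0 to 1); they miss things now and then, are a little off and sometimes report something else, mostly with a low value. They report only what shows in the picture. A call takes as long as a camera call. They do not tell look-alikes from the thing itself.
- vision.find_in(camera, thing): "uv" ([column, row] in pixels, amid what is visible of it).
- vision.cut_out(camera, thing): "region" (400x640 bool, what is visible of it) and "uv" ([column, row] in pixels, amid what is visible of it).
The state is a dict: "time_s": time; "joints": joint angles; "joint_velocities": joint speeds; "effort": joint torques, N m; "tcp_pos": TCP position; "ee_rot": TCP orientation; "wrist_force": force on the tool from outside, world axes, zero at the start; "moment": the same for the moment, N m; "gripper_width": opening from 0.0 (shut) to 1.0 (fully open); "gripper_force": force on a finger pad.
Only numpy, scipy, OpenCV 4.12 (cv2) and the standard library are available. Lean on these libraries where they do the work, as an engineer would, in place of code of your own. Each camera call takes 0.05 s, during which the arm holds its last target. There are 200 camera calls.

## Working session

There is one attempt and no reset: what is moved stays moved. The work goes in short steps, Python scripts to look and compute and a shell command to move; the robot and the scene stay as the last step left them, time stands still between calls to the robot, and variables do not carry over. Pictures are saved under pics/ and viewed, at most 10 in all, crops included, and the job is handed in when it is done.

```bash
mkdir -p pics
cat > h.py <<'E'
import numpy as np, cv2
from station import r, vision
def cam(n):
    m=vision.camera_model(n)
    f=200/np.tan(np.radians(m["vertical_fov"]/2))
    if "extrinsics" in m: T=np.array(m["extrinsics"])
    else:
        s=r.sense();B=np.eye(4);B[:3,:3]=s["ee_rot"];B[:3,3]=s["tcp_pos"];T=B@np.array(m["mount"])
    return f,m["cx"],m["cy"],T
def cloud(n):
    f,cx,cy,T=cam(n);p,d=vision.capture(n)
    v,u=np.mgrid[:400,:640]
    P=np.stack([(u-cx)/f*d,(v-cy)/f*d,d],-1)@T[:3,:3].T+T[:3,3]
    return p,d,P
def save(p,name): cv2.imwrite("pics/"+name+".png",p[:,:,::-1])
E
python3 - <<'E'
from h import *
for n in ["top","scene"]:
    p,d,P=cloud(n);save(p,n+"0");np.save(n+"0.npy",P)
    for t in ["post","trigger_grip","handle_grip","roundhouse_center","pad_face","cradle","tanker","tree","glue","engine"]:
        for o in vision.cut_out(n,t)[:3]:
            R=o["region"]&(d>0); q=P[R]
            print(n,t,round(o["conf"],2),np.round(o["uv"]),R.sum(),np.round(np.median(q,0),3) if len(q) else "", np.round(np.percentile(q,98,axis=0),3) if len(q) else "")
print(cam("top"),r.sense()["ee_rot"])
E
```

```text
top post 0.82 [293. 244.] 363 [0.482 0.104 0.043] [0.571 0.13  0.113]
top post 0.29 [428. 197.] 372 [ 0.632 -0.378  0.054] [ 0.681 -0.359  0.07 ]
top handle_grip 0.74 [323. 232.] 5247 [ 0.52  -0.002  0.015] [0.656 0.154 0.131]
top handle_grip 0.34 [427. 197.] 377 [ 0.63  -0.379  0.055] [ 0.685 -0.359  0.07 ]
top roundhouse_center 0.93 [294. 154.] 1060 [0.789 0.098 0.102] [0.857 0.147 0.114]
top roundhouse_center 0.86 [301. 229.] 528 [0.514 0.068 0.104] [0.554 0.105 0.113]
top roundhouse_center 0.67 [244. 222.] 567 [0.55  0.258 0.074] [0.595 0.304 0.083]
top cradle 0.67 [288. 242.] 340 [0.482 0.107 0.043] [0.567 0.13  0.114]
top tanker 0.79 [429. 197.] 377 [ 0.634 -0.379  0.054] [ 0.687 -0.359  0.07 ]
top tree 0.87 [435. 240.] 283 [ 0.476 -0.383  0.064] [ 0.506 -0.363  0.111]
top glue 0.73 [215. 200.] 166 [0.626 0.371 0.083] [0.649 0.394 0.125]
top engine 0.65 [209. 248.] 445 [0.467 0.394 0.06 ] [0.501 0.438 0.085]
scene post 0.77 [322. 195.] 321 [0.559 0.09  0.047] [0.576 0.117 0.111]
scene post 0.75 [293. 221.] 4841 [ 0.571 -0.054  0.014] [0.664 0.122 0.18 ]
scene handle_grip 0.81 [
[... 701 characters left out ...]
8. 289.] 635 [ 0.494 -0.404  0.06 ] [ 0.51  -0.373  0.107]
scene engine 0.52 [350. 143.] 333 [0.475 0.391 0.056] [0.503 0.438 0.082]
(np.float64(436.07834864572726), 319.6058919638955, 193.94022451941458, array([[-1.42136845e-02, -9.83693793e-01,  1.79288853e-01,
         3.76533395e-01],
       [-9.99876468e-01,  1.51862205e-02,  4.05302481e-03,
        -1.54446295e-03],
       [-6.70965540e-03, -1.79209096e-01, -9.83788128e-01,
         1.56222618e+00],
       [ 0.00000000e+00,  0.00000000e+00,  0.00000000e+00,
         1.00000000e+00]])) [[-9.27622583e-01 -3.73518865e-01  1.08816188e-05]
 [-3.73518865e-01  9.27622583e-01 -3.28276210e-05]
 [ 2.16770039e-06 -3.45161325e-05 -9.99999999e-01]]
```

Run:
```python
import cv2
a=cv2.imread("pics/top0.png")[140:290,190:450];b=cv2.imread("pics/scene0.png")[120:290,180:440]
a=cv2.resize(a,(520*3//2,450));
cv2.imwrite("pics/a.png",a);cv2.imwrite("pics/b.png",cv2.resize(b,(780,510)))
```

```text
(no output)
```

View pics/a.png

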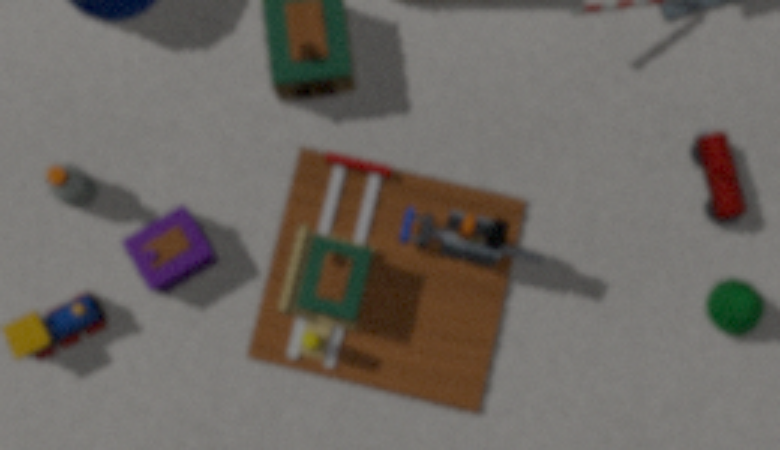

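View pics/b.png

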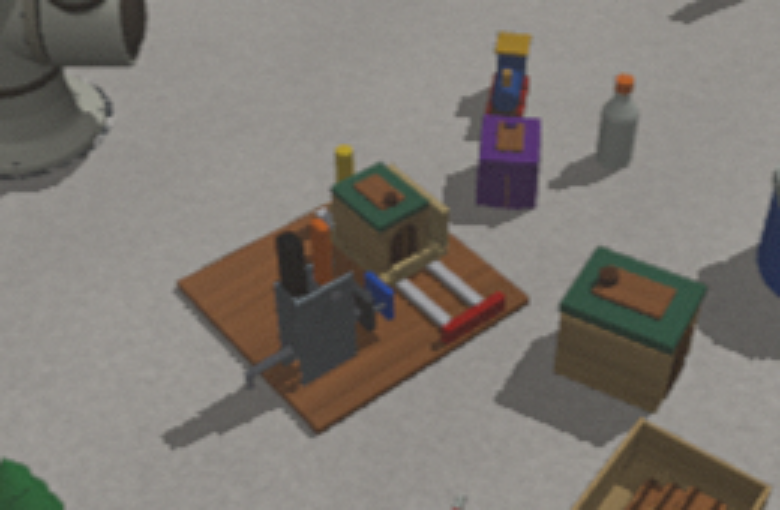

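The top crop shows the press: post at (312,340), red stop at (357,165), trigger and handle at (468,223) and (493,232). The purple house and the large green-roofed one are look-alikes. I'll measure by colour and depth.

Run:
```python
from h import *
for n in ["top","scene"]:
    P=np.load(n+"0.npy");p=cv2.imread(f"pics/{n}0.png");H=cv2.cvtColor(p,cv2.COLOR_BGR2HSV).astype(int)
    h,s,v=H[...,0],H[...,1],H[...,2]
    inb=(P[...,0]>.38)&(P[...,0]<.70)&(P[...,1]>-.16)&(P[...,1]<.2)
    def rep(name,m):
        q=P[m&inb]
        if len(q)<3: print(n,name,len(q));return
        print(n,name,len(q),"med",np.round(np.median(q,0),4),"lo",np.round(np.percentile(q,5,axis=0),3),"hi",np.round(np.percentile(q,95,axis=0),3))
    z=P[...,2]
    rep("post",(h>22)&(h<34)&(s>130)&(z>.09))
    rep("orange",(h>5)&(h<16)&(s>170)&(z>.14))
    rep("black",(v<60)&(z>.15))
    rep("red",((h<5)|(h>174))&(s>170)&(z<.09))
    rep("blue",(h>105)&(h<125)&(s>130)&(z>.02))
    g=(h>60)&(h<90)&(s>100)&(z>.09);rep("green",g)
    for nm,m in [("roof",inb&(z>.09)&(z<.13)&(P[...,1]>.02)&(h<90)&(s>90)&~((h>22)&(h<34)&(s>130))),("red",((h<5)|(h>174))&(s>170)&(z<.09)&inb),("board",inb&(z<.03)&(z>.004)&(s>80))]:
        q=P[m][:,:2].astype(np.float32)
        if len(q)>5:
            print(n,nm,cv2.minAreaRect(q))
```

```text
top post 22 med [0.4439 0.0949 0.1112] lo [0.437 0.088 0.105] hi [0.451 0.101 0.116]
top orange 27 med [ 0.5599 -0.0787  0.1899] lo [ 0.552 -0.114  0.155] hi [ 0.569 -0.072  0.197]
top black 50 med [ 0.5499 -0.1076  0.1915] lo [ 0.541 -0.117  0.163] hi [ 0.562 -0.1    0.197]
top red 33 med [0.6514 0.0424 0.0343] lo [0.644 0.011 0.024] hi [0.662 0.074 0.041]
top blue 8 med [ 0.5754 -0.0129  0.0747] lo [ 0.565 -0.017  0.067] hi [ 0.587 -0.013  0.08 ]
top green 204 med [0.5087 0.0622 0.1035] lo [0.477 0.035 0.098] hi [0.548 0.099 0.109]
top roof ((0.5062328577041626, 0.07987041026353836), (0.08640816062688828, 0.12464052438735962), 76.10688781738281)
top red ((0.6524279713630676, 0.042644187808036804), (0.07302934676408768, 0.006307655945420265), 72.96003723144531)
top board ((0.5205252766609192, 0.008831530809402466), (0.2768501043319702, 0.25590258836746216), 75.64348602294922)
scene post 31 med [0.4466 0.0888 0.1058] lo [0.439 0.084 0.093] hi [0.453 0.097 0.112]
scene orange 15 med [ 0.5609 -0.0822  0.1916] lo [ 0.553 -0.085  0.189] hi [ 0.57  -0.079  0.193]
scene black 122 med [ 0.5591 -0.1184  0.1754] lo [ 0.543 -0.123  0.153] hi [ 0.565 -0.11   0.193]
scene red 54 med [0.6554 0.0395 0.0347] lo [0.646 0.007 0.031] hi [0.665 0.073 0.037]
scene blue 34 med [ 0.5823 -0.0187  0.0714] lo [ 0.561 -0.024  0.046] hi [ 0.594 -0.013  0.077]
scene green 0
scene roof ((0.4951861500740051, 0.06972432136535645), (0.05652875825762749, 0.12219782918691635), 83.63572692871094)
scene red ((0.6554385423660278, 0.04055717587471008), (0.07515238970518112, 0.01260625384747982), 78.09920501708984)
scene board ((0.5216546654701233, 0.006086409091949463), (0.27920597791671753, 0.26145830750465393), 75.26872253417969)
```

```bash
cat > go.py <<'E'
import sys; from h import *
# usage: go.py px py z [press coords mm of grasp point rel. seat; z= grasp height mm] 
S=np.array([.5955,.0555]); a=np.radians(-14.5)
try: S=np.load("seat.npy")
except OSError: pass
X=np.array([np.cos(a),np.sin(a)]);Y=np.array([-X[1],X[0]])
def report(px=None,py=None,z=None):
    s=r.sense();R=np.array(s["ee_rot"]);t=np.array(s["tcp_pos"])
    d=t[:2]-S;F=np.array(s["wrist_force"])
    print("t",s["time_s"],"press xy mm",np.round([d@X*1e3,d@Y*1e3],1),"graspz",round((t[2]-.164)*1e3,1),"F press",np.round([F[:2]@X,F[:2]@Y,F[2]],1),"w",round(s["gripper_width"],3),"gf",s["gripper_force"])
    if px is not None:
        tgt=np.r_[S+X*px/1e3+Y*py/1e3,z/1e3+.164]
        D=np.column_stack([np.r_[X,0],np.r_[Y,0],[0,0,-1]]);D[:,0]*=-1
        from scipy.spatial.transform import Rotation as Ro
        print("shift",np.round(R.T@(tgt-t)*1e3,1),"turn",np.round(Ro.from_matrix(R.T@D).as_rotvec(degrees=True),1))
if __name__=="__main__": report(*map(float,sys.argv[1:]))
E
python3 go.py -155 0 241
python3 -m creep '[[1,-449,546,0,0,0,36.5],[1,-449,546,0,0,0,36.5],[1,-449,546,0,0,0,36.5],[1,-449,546,0,0,0,36.5],[1,-449,546,0,0,0,36.5],[1,-449,546,0,0,0,36.5],[1,-449,546,0,0,0,36.5],[1,-449,546,0,0,0,36.5]]'
python3 go.py -155 0 241
```

```text
t 1.1 press xy mm [-191.5 -705.6] graspz 240.8 F press [ 0.3 -0.6 -0. ] w 1.0 gf 0.0
shift [-4.484e+02  5.461e+02 -3.000e-01] turn [-0.   0.  36.4]
time_s: 1.77
tcp_pos: [0.3302, -0.2724, 0.4051]
ee_rot: [[-0.968, 0.252, 0.001], [0.252, 0.968, -0.0], [-0.001, -0.0, -1.0]]
wrist_force: [1.4, 0.0, -0.1]
gripper_width: 1.0
gripper_force: 0.0
t 1.7667 press xy mm [-174.7 -383.9] graspz 241.1 F press [ 1.4  0.4 -0.1] w 1.0 gf 0.0
shift [-1.900e+01  3.839e+02  1.000e-01] turn [-0.   0.1 -0.1]
```

```bash
python3 -m creep '[[1,-19,383,0,0,0,0],[1,-19,383,0,0,0,0],[1,-19,383,0,0,0,0],[1,-19,383,0,0,0,0],[1,-19,383,0,0,0,0],[1,-19,383,0,0,0,0],[1,-19,383,0,0,0,0],[1,-19,383,0,0,0,0]]' >/dev/null
python3 -m creep '[[1,0,0,0,0,0,0]]' >/dev/null
python3 go.py -155 0 241
python3 - <<'E'
from h import *
p,d,P=cloud("wrist");save(p,"w1")
H=cv2.cvtColor(p,cv2.COLOR_RGB2HSV).astype(int);h,s=H[...,0],H[...,1]
m=(h>22)&(h<34)&(s>130)&(P[...,2]>.09)&(P[...,2]<.125)
q=P[m];print(len(q),np.median(q,0),q.min(0),q.max(0))
E
```

```text
t 2.5167 press xy mm [-156.7  -47.1] graspz 241.4 F press [-0.  -1.   0.6] w 0.997 gf 0.0
shift [-2.  47.1  0.5] turn [0.1 0.2 0.3]
486 [0.43929971 0.09255211 0.1106022 ] [0.43254432 0.08411375 0.09000344] [0.45173178 0.10238139 0.11321143]
```

View pics/w1.png

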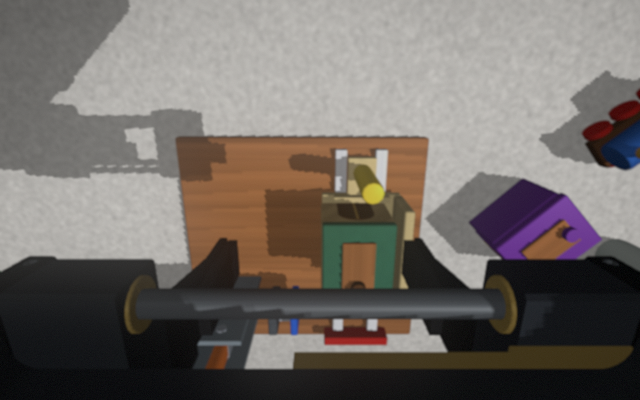

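The wrist view shows the post top at (373,193) and the board square to the image. The post position agrees within about 3 mm, so I'll descend on it.

```bash
python3 -m creep '[[1,0,46,0,0,0,0],[1,0,46,0,0,0,0],[1,0,46,30,0,0,0],[1,0,46,70,0,0,0],[1,0,46,110,0,0,0],[1,0,46,140,0,0,0],[1,0,46,154,0,0,0],[1,0,46,154,0,0,0]]' >/dev/null
python3 go.py -155 0 85
python3 -m creep '[[-1,0,0,0,0,0,0],[-1,0,0,0,0,0,0],[-1,0,0,0,0,0,0],[-1,0,0,0,0,0,0],[-1,0,0,0,0,0,0],[-1,0,0,0,0,0,0]]'
python3 go.py -155 0 85
```

```text
t 3.2333 press xy mm [-158.1   -8.4] graspz 83.8 F press [-0.1 -1.2  0.3] w 0.999 gf 0.0
shift [-3.1  8.4 -1.3] turn [-0.3 -0.3 -0.2]
time_s: 3.73
tcp_pos: [0.4416, 0.0885, 0.2516]
ee_rot: [[-0.968, 0.251, 0.001], [0.251, 0.968, 0.001], [-0.001, 0.001, -1.0]]
wrist_force: [-0.4, 0.4, -0.5]
gripper_width: 0.629
gripper_force: 0.0
t 3.7333 press xy mm [-157.2   -6.6] graspz 87.6 F press [-0.4  0.3 -0.5] w 0.629 gf 0.0
shift [-2.2  6.6  2.6] turn [ 0.1  0.1 -0.1]
```

```bash
python3 -m creep '[[-1,-1,5,2,0,0,0],[-1,-1,5,2,0,0,0],[-1,-1,5,2,0,0,0],[-1,-1,5,2,0,0,0],[-1,-1,5,2,0,0,0],[-1,-1,5,2,0,0,0],[-1,-1,5,2,0,0,0],[-1,-1,5,2,0,0,0]]' >/dev/null
python3 go.py -75 0 85
```

```text
t 4.4 press xy mm [-156.2   -1.2] graspz 84.8 F press [-1.8  3.2 -1.8] w 0.217 gf 30.00074868556112
shift [-81.2   1.3  -0.2] turn [ 0.1  0.  -0.1]
```

```bash
python3 -m creep '[[-1,-8,0,0,0,0,0],[-1,-20,0,0,0,0,0],[-1,-33,0,0,0,0,0],[-1,-46,0,0,0,0,0],[-1,-58,0,0,0,0,0],[-1,-67,0,0,0,0,0],[-1,-73,0,0,0,0,0],[-1,-76,0,0,0,0,0]]' >/dev/null
python3 go.py -75 0 85
python3 -m creep '[[-1,-1,0,0,0,0,0],[-1,-2,0,0,0,0,0],[-1,-3,0,0,0,0,0],[-1,-4,0,0,0,0,0],[-1,-4,0,0,0,0,0]]' >/dev/null
python3 go.py -75 0 85
```

```text
t 5.0667 press xy mm [-79.7  -1.1] graspz 84.8 F press [-2.7  5.6 -0.5] w 0.221 gf 30.00131456181407
shift [-4.7  1.1 -0.2] turn [ 0.1  0.  -0.1]
t 5.4833 press xy mm [-76.3  -1. ] graspz 84.8 F press [-1.6  5.3 -0.8] w 0.224 gf 30.00126945320517
shift [-1.3  1.  -0.2] turn [ 0.1  0.  -0.1]
```

```bash
python3 -m creep '[[-1,-1,0,0,0,0,0],[-1,-2,0,0,0,0,0],[-1,-2,0,0,0,0,0]]' >/dev/null
python3 go.py
python3 -m creep '[[-1,-1,0,0,0,0,0],[-1,-2,0,0,0,0,0],[-1,-2,0,0,0,0,0]]' >/dev/null
python3 go.py
```

```text
t 5.7333 press xy mm [-75.7  -1. ] graspz 84.8 F press [-9.   7.3  3. ] w 0.223 gf 30.000426373444498
t 5.9833 press xy mm [-75.  -1.] graspz 84.8 F press [-15.9  10.8   7.9] w 0.223 gf 30.000155149027705
```

```bash
python3 -m creep '[[0.6,1,0,0,0,0,0],[0.6,1,0,0,0,0,0],[0.6,1,0,0,0,0,0],[0.6,1,0,0,0,0,0],[0.6,1,0,-30,0,0,0],[0.6,1,0,-70,0,0,0],[0.6,1,0,-110,0,0,0],[0.6,1,0,-140,0,0,0]]' >/dev/null
python3 go.py 0 -162 225
python3 - <<'E'
from h import *
p,d,P=cloud("top");save(p,"top1");np.save("top1.npy",P)
H=cv2.cvtColor(p,cv2.COLOR_RGB2HSV).astype(int);h,s,v=H[...,0],H[...,1],H[...,2]
inb=(P[...,0]>.38)&(P[...,0]<.70)&(P[...,1]>-.16)&(P[...,1]<.2);z=P[...,2]
m=(h>60)&(h<90)&(s>100)&(z>.09)&(z<.13)&inb;q=P[m];print("roof",len(q),np.median(q,0),q.min(0),q.max(0))
cv2.imwrite("pics/top1c.png",cv2.resize(p[140:290,240:400,::-1],(640,600)))
E
```

```text
t 6.65 press xy mm [-72.8  -2.2] graspz 228.2 F press [ 0.8  0.9 -0. ] w 0.743 gf 0.0
shift [ -73.  -159.7    3.2] turn [ 0.   0.2 -0.1]
roof 53 [0.61451902 0.02092342 0.10377377] [0.58097856 0.0136911  0.09776097] [0.629281   0.05085831 0.1115356 ]
```

View pics/top1c.png

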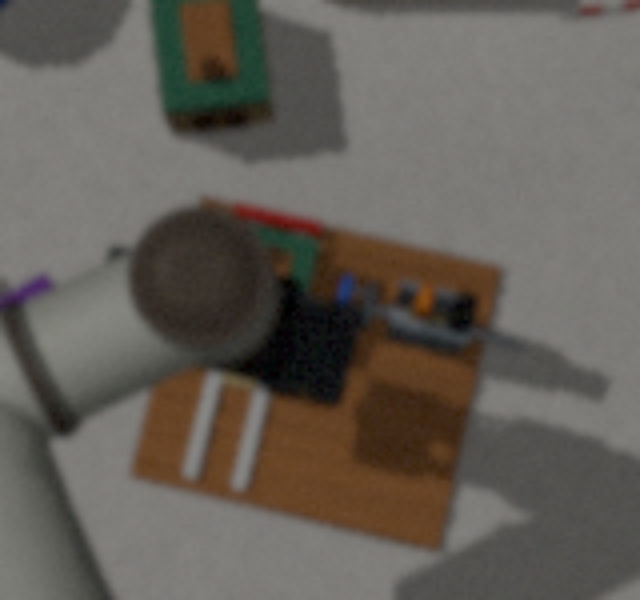

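```bash
python3 -m creep '[[0.6,-36,-80,0,0,0,0],[0.6,-73,-160,0,0,0,0],[0.6,-73,-160,0,0,0,0],[0.6,-73,-160,0,0,0,0],[0.6,-73,-160,0,0,0,0],[0.6,-73,-160,0,0,0,0],[0.6,-73,-160,0,0,0,0],[0.6,-73,-160,0,0,0,0]]' >/dev/null
python3 go.py 0 -160 164
python3 - <<'E'
from h import *
import go
p,d,P=cloud("wrist");save(p,"w2")
H=cv2.cvtColor(p,cv2.COLOR_RGB2HSV).astype(int);h,s,v=H[...,0],H[...,1],H[...,2]
Q=np.stack([(P[...,:2]-go.S)@go.X,(P[...,:2]-go.S)@go.Y,P[...,2]],-1)*1e3
for n,m in [("orange",(h>5)&(h<16)&(s>150)&(P[...,2]>.18)&(P[...,2]<.2)),("blue",(h>105)&(h<125)&(s>130)&(P[...,2]>.06)&(P[...,2]<.09))]:
    q=Q[m&(abs(Q[...,0])<60)]
    if len(q):print(n,len(q),np.median(q,0),np.percentile(q,2,axis=0),np.percentile(q,98,axis=0))
p,d,P=cloud("scene");cv2.imwrite("pics/sc2.png",cv2.resize(p[130:280,220:380,::-1],(640,600)))
E
```

```text
t 7.3667 press xy mm [  -0.7 -161.4] graspz 224.5 F press [0.4 0.3 0.3] w 0.8 gf 0.0
shift [-0.8  1.4 60.5] turn [-0.  -0.  -0.1]
orange 607 [  -6.63083668 -141.56903059  192.32871134] [ -12.51958171 -146.41170115  180.9985446 ] [   3.8294622  -136.59093768  194.11094191]
blue 502 [ -4.83944949 -76.61275562  74.45858646] [-22.38336854 -78.70645145  61.2586012 ] [ 14.31893593 -71.32356346  76.4545787 ]
```

View pics/sc2.png

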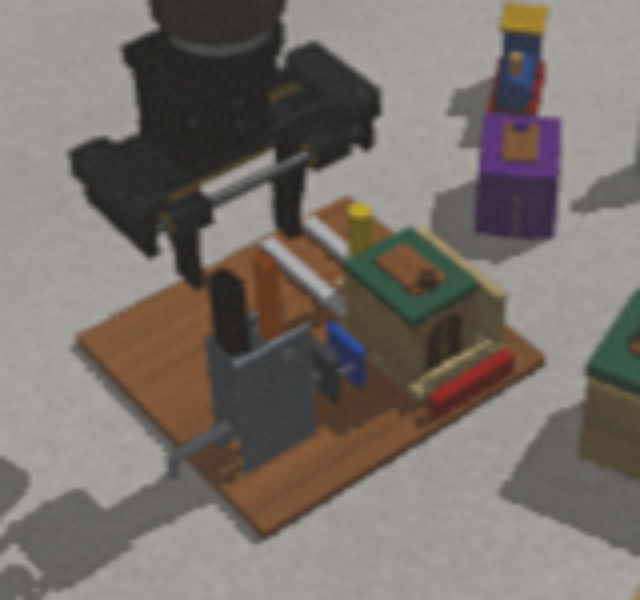

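View pics/w2.png

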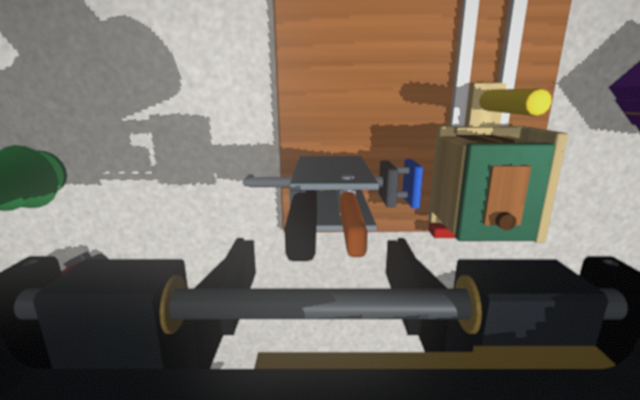

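```bash
python3 -m creep '[[0.6,1,0,20,0,0,0],[0.6,1,0,45,0,0,0],[0.6,1,0,61,0,0,0],[0.6,1,0,61,0,0,0],[0.6,1,0,61,0,0,0]]' >/dev/null
python3 go.py 0 -160 163
cat > pad.py <<'E'
from h import *
import go,sys
p,d,P=cloud("wrist")
if len(sys.argv)>1: save(p,sys.argv[1])
H=cv2.cvtColor(p,cv2.COLOR_RGB2HSV).astype(int);h,s,v=H[...,0],H[...,1],H[...,2]
Q=np.stack([(P[...,:2]-go.S)@go.X,(P[...,:2]-go.S)@go.Y,P[...,2]],-1)*1e3
b=(h>105)&(h<125)&(s>130)&(abs(Q[...,0]+4)<25)&(Q[...,2]>66)&(Q[...,2]<82)
q=Q[b];print("blue",len(q),np.percentile(q[:,1],[5,50,95]).round(1) if len(q) else "", "pixcols",np.percentile(np.nonzero(b)[1],[5,50,95]) if len(q) else "")
g=(s<60)&(v<120)&(abs(Q[...,0]+4)<14)&(Q[...,2]>60)&(Q[...,2]<90)&(Q[...,1]>-115)&(Q[...,1]<-30)
q=Q[g];print("jaw",len(q),np.percentile(q[:,1],[5,50,95]).round(1) if len(q) else "")
g=(h>60)&(h<90)&(s>90)&(Q[...,2]>95)&(Q[...,2]<115)&(abs(Q[...,0])<60)&(abs(Q[...,1])<60)
q=Q[g];print("roof",len(q),np.percentile(q[:,1],[1,50,99]).round(1) if len(q) else "")
E
python3 pad.py w3
```

```text
t 7.8833 press xy mm [  -1.6 -160.9] graspz 163.7 F press [ 1.5 -0.6  1. ] w 0.8 gf 0.0
shift [-1.6  0.9  0.7] turn [-0.1 -0.1  0. ]
blue 706 [-78.7 -76.4 -72. ] pixcols [430. 437. 443.]
jaw 660 [-102.6  -99.8  -93.8]
roof 6936 [-44.3 -21.   21.4]
```

View pics/w3.png

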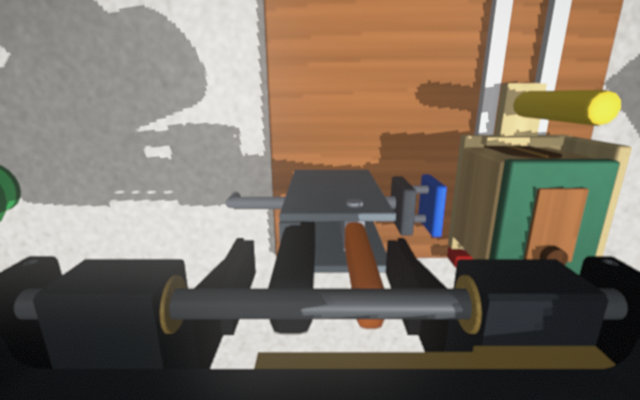

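The pad at (437,205), jaw block at (402,205) and straddled trigger at (367,290) are all visible, and the fingers are clear on both sides. Starting the first stroke gently by moving the tool.

```bash
python3 -m creep '[[0.6,0,-6,0,0,0,0],[0.6,0,-10,0,0,0,0],[0.6,0,-12,0,0,0,0],[0.6,0,-12,0,0,0,0]]' >/dev/null
python3 go.py
python3 -m creep '[[0.6,0,-3,0,0,0,0],[0.6,0,-6,0,0,0,0],[0.6,0,-8,0,0,0,0],[0.6,0,-8,0,0,0,0]]' >/dev/null
python3 go.py; python3 pad.py
```

```text
t 8.2667 press xy mm [  -1.2 -173.1] graspz 165.7 F press [-2.   6.6  3.9] w 0.8 gf 3.3374596294015646
t 8.6 press xy mm [  -1.3 -180.7] graspz 165.6 F press [-2.2  6.1  3.2] w 0.798 gf 4.132599765434861
blue 729 [-67.7 -65.9 -61.5] pixcols [468. 475. 482.]
jaw 741 [-91.6 -89.7 -83.1]
roof 7173 [-44.5 -25.   21. ]
```

```bash
python3 -m creep '[[0.6,0,9,0,0,0,0],[0.6,0,16,0,0,0,0],[0.6,0,16,0,0,0,0],[0.6,0,10,0,0,0,0],[0.6,0,5,0,0,0,0],[0.6,0,1,0,0,0,0],[0.6,0,-1,0,0,0,0],[0.6,0,-1,0,0,0,0]]' >/dev/null
python3 go.py; python3 pad.py
python3 -m creep '[[0.6,0,9,0,0,0,0],[0.6,0,16,0,0,0,0],[0.6,0,16,0,0,0,0],[0.6,0,10,0,0,0,0],[0.6,0,5,0,0,0,0],[0.6,0,2,0,0,0,0],[0.6,0,0,0,0,0,0],[0.6,0,0,0,0,0,0]]' >/dev/null
python3 go.py; python3 pad.py
```

```text
t 9.3167 press xy mm [  -1.6 -181. ] graspz 164.2 F press [-4.1 14.9  2.7] w 0.802 gf 7.2997042536735535
blue 757 [-56.  -54.5 -49.8] pixcols [483. 491. 499.]
jaw 812 [-80.  -78.2 -70.8]
roof 7062 [-44.5 -25.4  21.1]
t 10.0333 press xy mm [  -1.7 -181. ] graspz 163.7 F press [-3.5 15.3  1.8] w 0.806 gf 7.876898925751448
blue 786 [-46.2 -44.8 -40. ] pixcols [496. 504. 512.]
jaw 847 [-68.9 -67.4 -59.7]
roof 6735 [-37.4 -19.9  27.7]
```

```bash
python3 -m creep '[[0.6,0,9,0,0,0,0],[0.6,0,16,0,0,0,0],[0.6,0,16,0,0,0,0],[0.6,0,11,0,0,0,0],[0.6,0,8,0,0,0,0],[0.6,0,7,0,0,0,0],[0.6,0,7,0,0,0,0],[0.6,0,7,0,0,0,0]]' >/dev/null
python3 go.py; python3 pad.py
```

```text
t 10.75 press xy mm [  -1.7 -174.7] graspz 163.9 F press [-2.7 12.6  2.6] w 0.803 gf 6.066187892574817
blue 779 [-44.1 -42.6 -37.8] pixcols [492. 499. 507.]
jaw 848 [-64.1 -62.6 -54.8]
roof 6880 [-35.2 -16.9  30.1]
```

```bash
python3 -m creep '[[0.6,0,-1,0,0,0,0],[0.6,0,-2.5,0,0,0,0],[0.6,0,-3,0,0,0,0],[0.6,0,-3,0,0,0,0]]' >/dev/null
python3 go.py; python3 pad.py
```

```text
t 11.1333 press xy mm [  -1.7 -177.1] graspz 164.0 F press [-2.3 14.1  2.3] w 0.804 gf 7.450726255774498
blue 780 [-44.1 -42.6 -37.9] pixcols [494. 502. 510.]
jaw 843 [-62.3 -61.  -53.5]
roof 6821 [-35.2 -17.4  30.1]
```

```bash
python3 -m creep '[[0.6,0,-1,0,0,0,0],[0.6,0,-2,0,0,0,0],[0.6,0,-2.5,0,0,0,0],[0.6,0,-2.5,0,0,0,0],[0.6,0,-2.5,0,0,0,0]]' >/dev/null
python3 go.py; python3 pad.py w4
```

```text
t 11.6 press xy mm [  -1.7 -179.3] graspz 163.9 F press [-3.4 15.6  2.4] w 0.801 gf 8.003008710220456
blue 785 [-44.1 -42.6 -37.9] pixcols [497. 505. 513.]
jaw 846 [-60.8 -59.6 -52.4]
roof 6683 [-35.3 -18.   29.9]
```

View pics/w4.png

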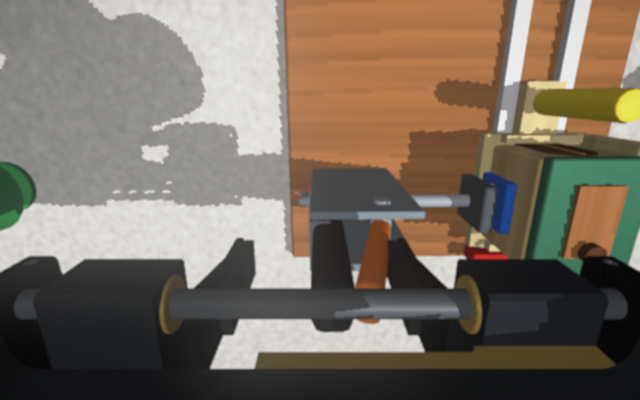

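The pad at (502,203) is flat on the roundhouse, with the jaw gap down from about 23.6 to 17.0 mm, so the spring is in about 6.6 of 14 mm. The house has stopped moving against the fence, and the trigger is held.

```bash
python3 -c "
from station import r
print(r.finish_job())"
```

```text
the job is handed in; nothing more can be done
None
```

I handed the job in with the cradle at the red stop, the roundhouse seated against the fence, the pad spring in about 6.6 of 14 mm by camera, and the trigger still held squeezed; no pass/fail result came back.

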